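Prop up the logbook rest on its over-centre leg

TASK

Prop up the tilting bench rest that carries the red logbook, so that it faces the operator: swing its yellow-handled prop leg up and over, away from you, past dead centre until it locks against its stop and the tray stands tilted on it by itself with the logbook still lying on it. Leave the other, identical rest, which carries the two test specimens, folded flat.

Things in the scene. Friction and masses are not known exactly. Their poses are not given: they have to be found in the camera images.
- grip_a (a point): middle of the logbook rest's yellow handle bar, a level cylinder 15 mm thick, 40 mm long, along y of pivot_a, on a 10 mm steel lever at its +y end, 20 mm off; the tray's edge is 42 mm off in +y. It swings on a 110 mm circle about pivot_a: folded 78 mm before it (-x) and 78 mm above (103 mm over the worktop), half-way straight above it, locked 78 mm beyond (+x) and 78 mm above.
- pivot_a (a point): centre of the handle bar's circle, on the leg's shaft axis of the logbook rest, 25 mm above the worktop; fixed to the rest's base (185 x 130 mm, fastened down). Axes are those of the rest: y along the shaft, z up, x level, the way the handle is swung (away from the robot). The rests stand turned by up to 29 degrees.
- leg_a (a joint): angle of the logbook rest's prop leg, rad: 0 folded flat, 1.57 upright and locked on its stop. From about 0.2 it lifts the tray against load and spring, up to about 7 N at the handle. Let go before dead centre (about 1.2) it falls back to 0; past it the tray's load drives it by itself to the stop and holds it.
- rest_a (a point): centre of the top of the logbook rest's tray (aluminium, 166 mm along x by 120 mm along y, hinged at the edge nearest the robot, where it has a 10 mm lip); z axis square to the tray. Flat: 48 mm above the worktop. Propped: tilted about 0.34 rad toward the robot, far edge about 100 mm above the worktop.
- book_mid (a point): centre of the red logbook, 148 x 108 x 12 mm, lying loose on the tray of the logbook rest, its z axis up from the cover; this point is 5 mm above its underside.
- leg_b (a joint): angle of the prop leg of the other rest, which is identical but carries a black and a white flat test specimen (150 x 20 x 4 mm); 0 = folded flat, as it is to stay. The two rests stand side by side, about 0.3 m apart, either one on the left.

How it is judged:
At the end, for the whole second after the job is handed in: The logbook rest's leg is locked (joint past 1.45 of 1.57 rad) and still, its tray stands tilted by more than 0.2 rad, the logbook lies flat on the tray (within 10 degrees) with its centre within 30 mm of the tray's, and the other rest's leg is folded (below 0.15 rad) (value of joint leg_a above 1.45 rad and velocity of joint leg_a below 0.1 rad/s and angle between rest_a's own z axis and vertical above 0.2 rad and distance between book_mid and rest_a below 0.03 m and angle between the z axis of book_mid and the z axis of rest_a, either way round below 0.17 rad and value of joint leg_b below 0.15 rad); the robot touches nothing.
It fails at once if the other rest's leg is swung up (value of joint leg_b above 0.4 rad).
It also fails if it takes over 32 s, if anything falls off the work surface, if the arm or the gripper's body presses on something with over 40 N, if the wrist force passes 120 N, or if a joint passes its speed limit or range.

ROBOT

A 6-joint arm with a two-finger parallel gripper is mounted at the origin on a cart in front of the work surface, level with it; the furniture and walls round the work are solid. World frame = base frame: x ahead of the robot, y to its left, z up, the work surface at z = 0. Lengths are in m, angles in rad, forces in N, time in s.
With the tool pointing down it reaches from about 0.25 to 0.725 m from the base axis. Payload 4 kg.
Tool frame: the origin (TCP) lies midway between the tips of the shut fingers; the grasp point (between the pads) lies 19 mm behind it (bot.grip_point_offset is the distance from the TCP to the grasp point, in m); z points along the fingers, y is the line along which they close (so a half turn about z gives the same grasp; the last joint's range is limited). The gripper opens to 85 mm and grips with 20 to 120 N. Pads are 22 mm wide; open, the fingers measure 114 mm over their backs; the gripper's body (76 mm by 85 mm) begins 54 mm behind the grasp point. The pads swing forward as they close: fully open they stand 13 mm farther back than shut.
Start: joints at [1.102, 0.241, 0.005, 1.335, 0, 1.571], TCP at [0.226, 0.446, 0.231] pointing down, gripper open.
Joint ranges: [-2.72, 2.72], [-1.05, 1.87], [-1.09, 1.28], [-1.99, 2.15], [-1.42, 1.44], [-3.14, 3.14]. Speed limits (rad/s): [2.79, 2.79, 3.14, 3.14, 3.14, 3.14].

INTERFACE

Orientations are given as a unit quaternion [x, y, z, w].
In Python, from workcell import bot gives the robot as it stands.
- The arm moves only by the tool step_arm, never from a script. Its argument "targets" is text: rows parted by semicolons, each of 7 numbers parted by spaces: the opening, from -1 (shut) to 1 (fully open), so that 0 is half open, then the shift along the world's x, y, z normalised to -1 to 1, where 1 is 0.5 m, then the turn, a rotation vector about the world's x, y, z normalised to -1 to 1, where 1 is pi/4 rad. In form: gripper x y z wx wy wz; .... A call has 1 to 10 rows; each row is the pose to reach, as a shift and turn from the pose commanded when the call began; what a row does not reach only later rows make up. A row lasts 1/12 s, in which the tool goes at most 41.7 mm and 7.16 degrees, less where a joint would pass 70% of its speed; a pose out of reach is approached as far as the arm can. A call with a number of a shift or a turn outside -1 to 1 is refused whole. A call with a gripper value outside its range is refused whole. The fingers move at their own pace and stop on an object; the grip force is fixed at half the most. Time passes only in rows, so rows that repeat a pose let the fingers close. It gives the time, the measured TCP pose, the force, the opening and the grip force at its end, in the units of the state.
- bot.get_obs(): the state, without advancing time (a new reading comes with each control period).
- bot.camera(name): name is "side" or "top" or "wrist"; returns the picture (420x560x3 uint8, red, green, blue); there is no depth.
- bot.camera_info(name): a dict with "vertical_fov" (degrees; the focal length in pixels is half the picture's height over the tangent of half this angle, whatever the lens; pixels are square), "cx", "cy" (the principal point, pixels), "pose" (4x4, takes a point from camera to world coordinates). Camera axes: x right, y up, looking along -z (the intrinsics and any distortion apply to the point x, -y, -z); pixel columns grow to the right and rows downward; lengths in m; the calibration is good to about 2 mm. A picture is of the moment at which its call begins: read the wrist's pose just before it. camera_info takes no time and is no camera call; for the wrist camera it gives the pose at the moment of the call.
- bot.job_done(): hands the job in; it is judged then, once.
The state is a dict: "clock": time; "joint_pos": joint angles; "joint_vel": joint speeds; "tau": joint torques, N m; "eef_pos": TCP position; "tool_rot": TCP orientation; "ft_force": force on the tool from outside, world axes, zero at the start; "ft_torque": the same for the moment, N m; "grip_width": finger opening in m; "grasp_force": force on a finger pad.
Only numpy, scipy, OpenCV 4.12 (cv2) and the standard library are available. Lean on these libraries where they do the work, as an engineer would, in place of code of your own. Each camera call takes 0.05 s, during which the arm holds its last target. There are 200 camera calls.

## Working session

There is one attempt and no reset: what is moved stays moved. The work goes in short steps, Python scripts to look and compute and a tool call to move; the robot and the scene stay as the last step left them, time stands still between calls to the robot, and variables do not carry over. Pictures are saved under pics/ and viewed, at most 10 in all, crops included, and the job is handed in when it is done.

Besides the shell and the picture viewer there is one more tool, called after "Call:" as name(argument=value, ...) on one line, values as JSON. step_arm: Moves the arm, as the interface text tells. Scaled input: -1 to 1 covers 0.5 m each way for a shift and pi/4 rad each way for a turn. Its arguments: {"type":"object","properties":{"targets":{"type":"string"}},"required":["targets"]}

```bash
mkdir -p pics
python3 - <<'E'
from workcell import bot
import cv2,numpy as np
ims=[]
for n in ["top","side"]:
    im=bot.camera(n); cv2.imwrite(f"pics/{n}0.png",im[:,:,::-1]); i=bot.camera_info(n); print(n,{k:(np.round(v,3).tolist() if k=='pose' else v) for k,v in i.items()})
o=bot.get_obs();print(o["clock"],o["eef_pos"],o["tool_rot"])
E
```

```text
top {'vertical_fov': 54.40259006555105, 'cx': 279.0057509590221, 'cy': 205.18984433814833, 'pose': [[0.028, 0.986, -0.165, 0.35], [-1.0, 0.029, 0.002, 0.042], [0.007, 0.165, 0.986, 1.04], [0.0, 0.0, 0.0, 1.0]]}
side {'vertical_fov': 56.11188188129184, 'cx': 280.7522751638859, 'cy': 210.34223332679224, 'pose': [[-0.998, 0.023, -0.05, 0.471], [-0.053, -0.637, 0.769, 0.699], [-0.015, 0.771, 0.637, 0.657], [0.0, 0.0, 0.0, 1.0]]}
0.1 [0.22564987 0.44552693 0.23050233] [ 2.32247775e-01  9.72656176e-01 -9.44464009e-04 -2.07536934e-04]
```

View pics/top0.png

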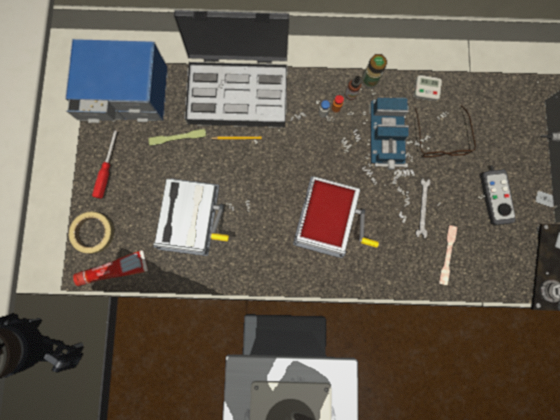

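View pics/side0.png

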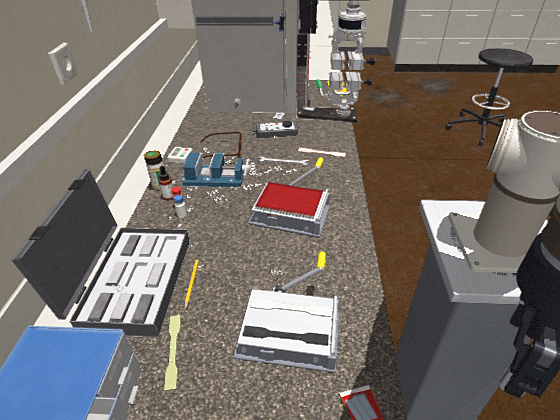

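The top view shows the logbook rest on the right (book around pixel 328,213, yellow handle around 370,243). The specimen rest is on the left (187,215, handle 220,237). The side view shows the logbook's handle at about (320,162). Next I'll measure the handle and the yaw.

```bash
cat > h.py <<'E'
import cv2,numpy as np
def ray(i,u,v):
    f=210/np.tan(np.radians(i["vertical_fov"]/2));P=np.array(i["pose"])
    return P[:3,3],P[:3,:3]@np.array([(u-i["cx"])/f,-(v-i["cy"])/f,-1])
def onz(i,p,z):
    o,d=ray(i,*p); return o+d*(z-o[2])/d[2]
def cross(i,p,j,q):
    a,d=ray(i,*p);b,e=ray(j,*q)
    s=np.linalg.lstsq(np.c_[d,-e],b-a,rcond=None)[0]
    return (a+d*s[0]+b+e*s[1])/2,np.linalg.norm(a+d*s[0]-b-e*s[1])
def blobs(rgb,lo,hi,amin=20):
    m=cv2.inRange(cv2.cvtColor(rgb,cv2.COLOR_RGB2HSV),lo,hi)
    return [c for c in cv2.findContours(m,0,cv2.CHAIN_APPROX_NONE)[0] if cv2.contourArea(c)>amin]
YEL=((22,150,110),(34,255,255)); RED=((0,150,60),(8,255,255))
def mid(c):
    m=cv2.moments(c);return m["m10"]/m["m00"],m["m01"]/m["m00"]
E
python3 - <<'E'
from workcell import bot
from h import *
I={n:bot.camera_info(n) for n in("top","side")}
im={n:cv2.imread(f"pics/{n}0.png")[:,:,::-1].copy() for n in I}
Y={n:[c for c in blobs(im[n],*YEL)] for n in I}
for n in I: print(n,[(np.round(mid(c)),cv2.contourArea(c)) for c in Y[n]])
near=lambda n,p:min(Y[n],key=lambda c:np.hypot(*(np.array(mid(c))-p)))
for t,s in (((370,243),(320,162)),((220,237),(321,260))):
    a,b=near("top",t),near("side",s)
    print("cross",cross(I["top"],mid(a),I["side"],mid(b)),"z=.103",onz(I["top"],mid(a),.103))
    l=cv2.fitLine(a,2,0,.01,.01).ravel();p=np.array(mid(a))
    d=onz(I["top"],p+10*l[:2],.103)-onz(I["top"],p-10*l[:2],.103);print("bar dir",np.degrees(np.arctan2(d[1],d[0])))
r=max(blobs(im["top"],*RED),key=lambda c:cv2.contourArea(c) if 290<mid(c)[0]<370 else 0)
P=np.array([onz(I["top"],q,.06)[:2] for q in cv2.boxPoints(cv2.minAreaRect(r))])
print("book",P.mean(0),P,[ (np.linalg.norm(e),np.degrees(np.arctan2(e[1],e[0]))) for e in (P[1]-P[0],P[2]-P[1])])
E
```

```text
top [(array([370., 242.]), 94.0), (array([220., 237.]), 93.5), (array([239., 138.]), 42.0)]
side [(array([191., 281.]), 71.0), (array([321., 259.]), 92.5), (array([319., 162.]), 36.0)]
cross (array([ 0.42709286, -0.17027703,  0.10303935]), np.float64(0.0001565778289323868)) z=.103 [ 0.42717405 -0.17029718  0.103     ]
bar dir -104.59814604851634
cross (array([0.42990882, 0.17425412, 0.10311767]), np.float64(0.0005690985612142218)) z=.103 [0.42963625 0.17430921 0.103     ]
bar dir -92.94165415405847
book [ 0.49922528 -0.07789504] [[ 0.44146196 -0.01368122]
 [ 0.57904442 -0.04599387]
 [ 0.55649792 -0.14314892]
 [ 0.4198968  -0.10875613]] [(np.float64(0.14132600605822837), np.float64(-13.216960697311647)), (np.float64(0.09973690056965165), np.float64(-103.06520367810967))]
```

Call:
step_arm(targets="0 0.2 -0.66 0 0 0 -0.9; 0 0.2 -0.66 0 0 0 -0.9; 0 0.2 -0.66 0 0 0 -0.9; 0 0.2 -0.66 0 0 0 -0.9; 0 0.2 -0.66 0 0 0 -0.9; 0 0.2 -0.66 0 0 0 -0.9; 0 0.2 -0.66 0 0 0 -0.9; 0 0.2 -0.66 0 0 0 -0.9; 0 0.2 -0.66 0 0 0 -0.9; 0 0.2 -0.66 0 0 0 -0.9")

```text
clock: 0.93
eef_pos: [0.3262, 0.1133, 0.2311]
tool_rot: [0.557, 0.83, -0.0, 0.0]
ft_force: [-0.3, 0.7, 0.7]
grip_width: 0.0429
grasp_force: 0.0
```

Call:
step_arm(targets="0 0.2 -0.58 -0.06 0 0 -0.81; 0 0.2 -0.58 -0.06 0 0 -0.81; 0 0.2 -0.58 -0.06 0 0 -0.81; 0 0.2 -0.58 -0.06 0 0 -0.81; 0 0.2 -0.58 -0.06 0 0 -0.81; 0 0.2 -0.58 -0.06 0 0 -0.81; 0 0.2 -0.58 -0.06 0 0 -0.81; 0 0.2 -0.58 -0.06 0 0 -0.81; 0 0.2 -0.58 -0.06 0 0 -0.81; 0 0.2 -0.58 -0.06 0 0 -0.81")

```text
clock: 1.77
eef_pos: [0.4259, -0.1735, 0.2004]
tool_rot: [0.787, 0.617, -0.0, -0.001]
ft_force: [0.5, 0.5, -1.3]
grip_width: 0.0427
grasp_force: 0.0
```

Run:
```python
from workcell import bot
from h import *
i=bot.camera_info("wrist"); im=bot.camera("wrist"); cv2.imwrite("pics/w1.png",im[:,:,::-1])
o=bot.get_obs();print(o["clock"],o["eef_pos"],o["tool_rot"],o["joint_pos"])
for c in blobs(im,*YEL):
    l=cv2.fitLine(c,2,0,.01,.01).ravel();p=np.array(mid(c))
    a,b=onz(i,p-15*l[:2],.103),onz(i,p+15*l[:2],.103)
    print(p,cv2.contourArea(c),onz(i,p,.103),np.degrees(np.arctan2(*(b-a)[1::-1])))
    r=cv2.boxPoints(cv2.minAreaRect(c));q=[onz(i,k,.103) for k in r];print(np.linalg.norm(q[1]-q[0]),np.linalg.norm(q[2]-q[1]))
```

```text
1.8167 [ 0.42562681 -0.17273067  0.20070547] [ 7.86751096e-01  6.17269382e-01 -2.18261203e-04 -1.08411375e-03] [-3.85980085e-01  1.78786462e-01 -1.54622191e-01  1.23948652e+00
  6.97578849e-04  1.42507646e+00]
[276.10223881 206.9641791 ] 670.0 [ 0.42675642 -0.16934321  0.103     ] -103.39087147103325
0.013307735144559844 0.04032203608643905
```

View pics/w1.png

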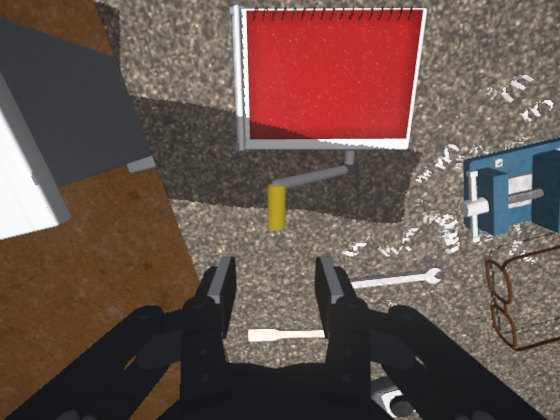

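The wrist view shows the bar at (276,207), centred between the open fingers, and its 13 x 40 mm size matches. I'll descend and cage it loosely.

Call:
step_arm(targets="0 0 0 -0.08 0 0 0; 0 0 0 -0.15 0 0 0; 0 0 0 -0.2 0 0 0; 0 0 0 -0.236 0 0 0; 0 0 0 -0.236 0 0 0; -0.4 0 0 -0.236 0 0 0; -0.4 0 0 -0.236 0 0 0; -0.4 0 0 -0.236 0 0 0")

```text
clock: 2.48
eef_pos: [0.4274, -0.1738, 0.0852]
tool_rot: [0.787, 0.617, 0.001, 0.002]
ft_force: [-0.3, 0.4, 0.7]
grip_width: 0.0255
grasp_force: 0.0
```

Call:
step_arm(targets="-0.4 0.024 -0.006 0.013 0 0 0; -0.4 0.039 -0.009 0.024 0 0 0; -0.4 0.055 -0.013 0.035 0 0 0; -0.4 0.071 -0.017 0.043 0 0 0; -0.4 0.088 -0.021 0.051 0 0 0; -0.4 0.106 -0.025 0.057 0 0 0; -0.4 0.124 -0.03 0.061 0 0 0; -0.4 0.143 -0.034 0.063 0 0 0; -0.4 0.162 -0.039 0.064 0 0 0; -0.4 0.162 -0.039 0.064 0 0 0")

```text
clock: 3.32
eef_pos: [0.5083, -0.1937, 0.1171]
tool_rot: [0.787, 0.617, 0.001, 0.001]
ft_force: [-2.1, 0.1, 1.7]
grip_width: 0.0256
grasp_force: 1.3
```

Run:
```python
from workcell import bot
from h import *
im=bot.camera("side"); cv2.imwrite("pics/s1.png",cv2.resize(im[120:300,190:430,::-1],None,fx=3,fy=3))
```

```text
(no output)
```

View pics/s1.png

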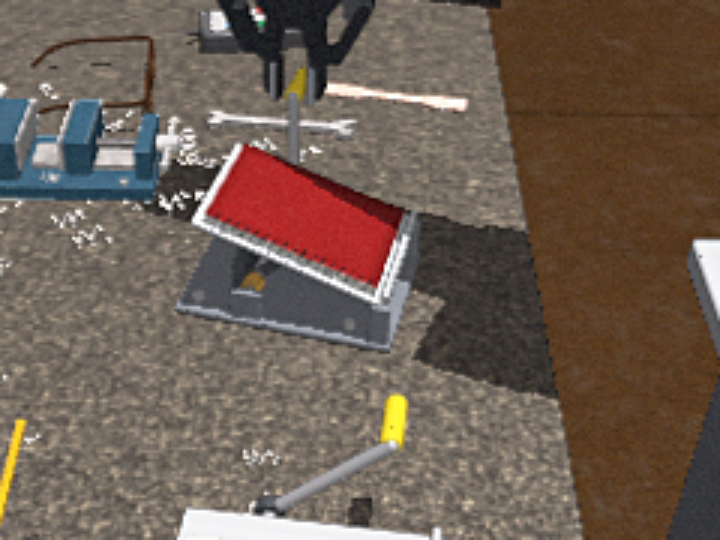

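The bar sits between the fingers at dead vertical (crop pixel 298,82). The tray is rising and the book is still in place. I'll continue the arc.

Call:
step_arm(targets="-0.4 0.019 -0.005 -0.001 0 0 0; -0.4 0.037 -0.009 -0.003 0 0 0; -0.4 0.056 -0.013 -0.007 0 0 0; -0.4 0.073 -0.017 -0.013 0 0 0; -0.4 0.09 -0.022 -0.021 0 0 0; -0.4 0.107 -0.026 -0.029 0 0 0; -0.4 0.123 -0.029 -0.04 0 0 0; -0.4 0.138 -0.033 -0.051 0 0 0; -0.4 0.152 -0.036 -0.062 0 0 0; -0.4 0.152 -0.036 -0.062 0 0 0")

```text
clock: 4.2
eef_pos: [0.5836, -0.2114, 0.0823]
tool_rot: [0.787, 0.617, -0.0, -0.001]
ft_force: [0.5, 1.1, -0.4]
grip_width: 0.0256
grasp_force: 0.0
```

Call:
step_arm(targets="-0.1 0 0 0 0 0 0; -0.1 0 0 0 0 0 0; -0.1 0 0 0 0 0 0; -0.1 0 0 0.06 0 0 0; -0.1 0 0 0.12 0 0 0; -0.1 0 0 0.18 0 0 0; -0.1 -0.02 -0.06 0.26 0 0 0; -0.1 -0.04 -0.12 0.3 0 0 0; -0.1 -0.04 -0.12 0.3 0 0 0; -0.1 -0.04 -0.12 0.3 0 0 0")

```text
clock: 5.03
eef_pos: [0.5632, -0.2739, 0.2376]
tool_rot: [0.788, 0.616, 0.001, 0.003]
ft_force: [0.3, -0.0, -0.5]
grip_width: 0.0384
grasp_force: 0.0
```

Run:
```python
from workcell import bot
from h import *
im={n:bot.camera(n) for n in("side","top")};I={n:bot.camera_info(n) for n in im}
cv2.imwrite("pics/s2.png",cv2.resize(im["side"][120:320,190:430,::-1],None,fx=3,fy=3))
Y={n:[mid(c) for c in blobs(im[n],*YEL,amin=10)] for n in im}
print(Y)
for t in Y["top"]:
    for s in Y["side"]:
        p,e=cross(I["top"],t,I["side"],s)
        if e<.01: print(p,e)
o=bot.get_obs();print(o["clock"],o["eef_pos"],o["ft_force"])
```

```text
{'side': [(191.20398009950247, 281.592039800995), (321.0744680851064, 259.4379432624113), (261.61835748792265, 153.74396135265698)], 'top': [(219.56521739130434, 236.70833333333331), (383.96642685851316, 177.18465227817745), (239.0, 137.5)]}
[0.42992026 0.17437589 0.10293045] 0.0004612332037486246
[ 0.57986683 -0.204859    0.10377063] 0.001941758325895178
[ 0.70408007  0.15144071 -0.00226295] 0.0005759544685516584
5.1333 [ 0.56240469 -0.27114061  0.23387989] [0.08254485 0.97089073 0.39397505]
```

View pics/s2.png

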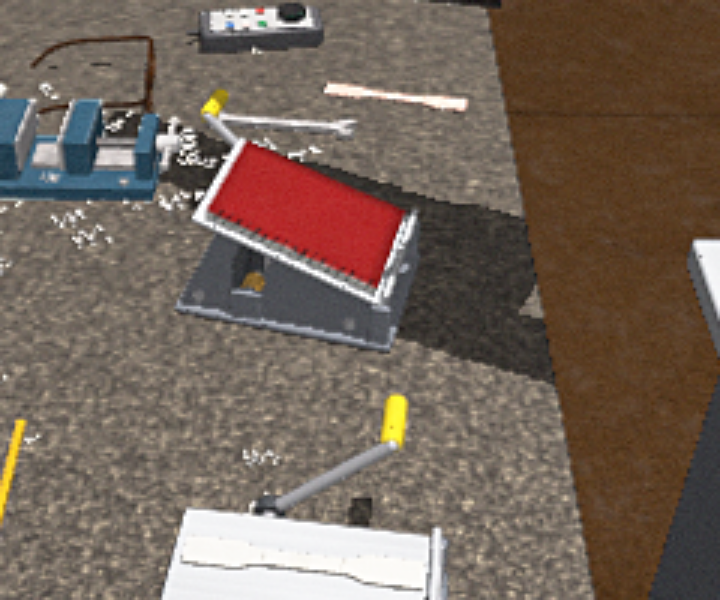

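The bar is now at (0.580, -0.205, 0.104), within 2 mm of its locked position. The tray stands tilted with the book on it, the other rest is still folded, and the robot is clear.

```bash
python3 -c "
from workcell import bot
print(bot.job_done())"
```

```text
the job is handed in; nothing more can be done
None
```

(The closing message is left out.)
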